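# Line up wrench sockets by width on the socket rail

## Robot

A 6-joint arm with a two-finger parallel gripper is mounted at the origin on the work surface. World frame = base frame: x ahead of the robot, y to its left, z up, the work surface at z = 0. Lengths are in mm, angles in rad, forces in N, time in s.
With the tool pointing down it reaches from about 400 to 925 mm from the base axis. Payload 12.5 kg.
Tool frame: the origin (TCP) lies midway between the tips of the shut fingers; the grasp point (between the pads) lies 19 mm behind it; z points along the fingers, y is the line along which they close (so a half turn about z gives the same grasp; the last joint's range is limited). The gripper opens to 95 mm and grips with 3 to 60 N. Pads are 20 mm wide; open, the fingers measure 119 mm over their backs; the gripper's body (75 mm by 180 mm) begins 59 mm behind the grasp point.
Start: joints at [1.158, 0.491, 1.559, -0, 1.092, -0.106], TCP at [188.739, 595.839, 214.661] pointing down, gripper open.
Joint ranges: [-3.1, 3.1], [-0.84, 2.19], [0.05, 2.79], [-1.13, 4.28], [0.06, 2.93], [-2.69, 2.69]. Speed limits (rad/s): [2.22, 2.22, 2.79, 3.14, 3.14, 3.14].

## Interface

Orientations are given as [roll, pitch, yaw] about the fixed x, y, z axes, in that order (R = Rz(yaw) Ry(pitch) Rx(roll)).
In Python, from cell import * gives the robot as it stands.
- The arm moves only by the tool servo_tool, never from a script. Its argument "moves" is one flat list of numbers, 5 for each row, row after row: the shift along the world's x, y, z as a fraction of full scale, then the turn about the world's z as a fraction of full scale, then the opening, from 0 (shut) to 1 (fully open). A call has 1 to 12 rows; each row is the pose to reach, as a shift and turn from the pose commanded when the call began, turning the shorter way round; what a row does not reach only later rows make up. Full scale, the value 1, is 400 mm for a shift and 180 degrees for a turn. A row lasts 1/12 s, in which the tool goes at most 41.7 mm and 7.16 degrees, less where a joint would pass 70% of its speed; a pose out of reach is approached as far as the arm can. A call with a number of a shift or a turn outside -1 to 1 is refused whole. A call with a gripper value outside its range is refused whole. The fingers move at their own pace and stop on an object; the grip force is fixed at half the most. Time passes only in rows, so rows that repeat a pose let the fingers close. It gives the time, the measured TCP pose, the force, the opening and the grip force at its end, in the units of the state.
- state(): the state, without advancing time (a new reading comes with each control period).
- read_camera(name): name is "scene" or "top"; returns (picture, depth): 480x640x3 uint8, blue, green, red; 480x640 float32, mm along the optical axis (not along the pixel's ray), 0 where there is no reading.
- get_calibration(name): a dict with "K" (3x3 intrinsics, pixels), "k1" (the pictures are not rectified: a ray, as slopes to the right and down, at radius r is drawn at 1 + k1 r^2 times it, then the intrinsics apply), "R" (3x3) and "t" (3): a world point X has camera coordinates R X + t. Camera axes: x right, y down, z forward; pixel columns grow to the right and rows downward; lengths in mm; the calibration is good to about 2 mm. A picture is of the moment at which its call begins. get_calibration takes no time and is no camera call.
- job_done(): hands the job in; it is judged then, once.
The state is a dict: "t": time; "joints": joint angles; "qvel": joint speeds; "tau": joint torques, N m; "eef_pos": TCP position; "tcp_rot": TCP orientation; "ft_force": force on the tool from outside, world axes, zero at the start; "moment": the same for the moment, N m; "opening": opening from 0.0 (shut) to 1.0 (fully open); "grip_force": force on a finger pad.
Only numpy, scipy, OpenCV 4.12 (cv2) and the standard library are available. Lean on these libraries where they do the work, as an engineer would, in place of code of your own. Each camera call takes 0.05 s, during which the arm holds its last target. There are 200 camera calls.

## Task

Stand the four loose wrench sockets on the four black pads of the socket rail in order of width (not height): the narrowest on the pad next to the rail's round hanging eye, the widest on the pad at the other end. Each must stand upright, hole up, in the middle of its pad, and the brass pipe fitting is to be left where it lies.

Things in the scene. Friction and masses are not known exactly. Their poses are not given: they have to be found in the camera images.
- socket_a: The narrowest of the four loose steel wrench sockets: a plain upright steel cylinder 24 mm in diameter and 64 mm tall with a hexagonal hole in its top end, standing on the bench. Origin at the centre of its underside; z up along its axis.
- socket_b: The second narrowest of the four loose steel wrench sockets: a plain upright steel cylinder 34 mm in diameter and 48 mm tall with a hexagonal hole in its top end, standing on the bench. Origin at the centre of its underside; z up along its axis.
- socket_c: The second widest of the four loose steel wrench sockets: a plain upright steel cylinder 44 mm in diameter and 66 mm tall with a hexagonal hole in its top end, standing on the bench. Origin at the centre of its underside; z up along its axis.
- socket_d: The widest of the four loose steel wrench sockets: a plain upright steel cylinder 56 mm in diameter and 54 mm tall with a hexagonal hole in its top end, standing on the bench. Origin at the centre of its underside; z up along its axis.
- pad_a: Fixed round black rubber pad, 62 mm across, the end pad at the robot's right (-y); one of four in a row, 70 mm apart, on a fixed aluminium bar 78 mm wide (lips along its long edges reach 15 mm above the bench). Pad top 14 mm above the bench; origin at the centre of its underside, 12 mm above the bench; the row runs along its y axis.
- pad_b: Fixed round black rubber pad, 62 mm across, second from the robot's right; one of four in a row, 70 mm apart, on a fixed aluminium bar 78 mm wide (lips along its long edges reach 15 mm above the bench). Pad top 14 mm above the bench; origin at the centre of its underside, 12 mm above the bench; the row runs along its y axis.
- pad_c: Fixed round black rubber pad, 62 mm across, second from the robot's left; one of four in a row, 70 mm apart, on a fixed aluminium bar 78 mm wide (lips along its long edges reach 15 mm above the bench). Pad top 14 mm above the bench; origin at the centre of its underside, 12 mm above the bench; the row runs along its y axis.
- pad_d: Fixed round black rubber pad, 62 mm across, the end pad at the robot's left (+y); one of four in a row, 70 mm apart, on a fixed aluminium bar 78 mm wide (lips along its long edges reach 15 mm above the bench). Pad top 14 mm above the bench; origin at the centre of its underside, 12 mm above the bench; the row runs along its y axis.
- eye: Fixed flat steel hanging eye (ring 54 mm outside, 30 mm hole, 10 mm high) on the bench at one end of the socket rail, 67 mm beyond the end pad's centre in line with the row; the other end of the rail has a square dark steel cap instead. Which end has the eye changes. Origin at the centre of its underside, on the bench.
- fitting: Loose brass pipe tee, about 64 mm by 50 mm and 29 mm high, lying on the bench between two of the sockets; a bystander to be left alone. Origin on the bench under the crossing of its tubes; y along the straight run, x along the branch.
Mind the look-alikes: they are no part of the job. What is shaped like the socket_a but blue or turquoise is not meant.

How it is judged (in metres and radians):
At the end, for the whole second after the job is handed in: In order from the pad next to the hanging eye: the 24, 34, 44 and 56 mm sockets, each standing on its pad within 12 mm of the pad's centre, upright within 0.1 rad with its hole up, and at rest; the brass fitting within 20 mm of where it lay (((horizontal distance between eye and pad_a below 0.1 m and (horizontal distance between socket_a and pad_a below 0.012 m and height (world z) of socket_a between 0.0115 and 0.019 m and angle between socket_a's own z axis and vertical below 0.1 rad) and (horizontal distance between socket_b and pad_b below 0.012 m and height (world z) of socket_b between 0.0115 and 0.019 m and angle between socket_b's own z axis and vertical below 0.1 rad) and (horizontal distance between socket_c and pad_c below 0.012 m and height (world z) of socket_c between 0.0115 and 0.019 m and angle between socket_c's own z axis and vertical below 0.1 rad) and (horizontal distance between socket_d and pad_d below 0.012 m and height (world z) of socket_d between 0.0115 and 0.019 m and angle between socket_d's own z axis and vertical below 0.1 rad)) or (horizontal distance between eye and pad_d below 0.1 m and (horizontal distance between socket_a and pad_d below 0.012 m and height (world z) of socket_a between 0.0115 and 0.019 m and angle between socket_a's own z axis and vertical below 0.1 rad) and (horizontal distance between socket_b and pad_c below 0.012 m and height (world z) of socket_b between 0.0115 and 0.019 m and angle between socket_b's own z axis and vertical below 0.1 rad) and (horizontal distance between socket_c and pad_b below 0.012 m and height (world z) of socket_c between 0.0115 and 0.019 m and angle between socket_c's own z axis and vertical below 0.1 rad) and (horizontal distance between socket_d and pad_a below 0.012 m and height (world z) of socket_d between 0.0115 and 0.019 m and angle between socket_d's own z axis and vertical below 0.1 rad))) and linear speed of each of socket_a, socket_b, socket_c, socket_d below 0.02 m/s and distance of fitting from where it was at the start of the episode below 0.02 m); the robot touches nothing.
It fails at once if the brass fitting is pushed more than 20 mm from where it lay (distance of fitting from where it was at the start of the episode above 0.02 m).
It also fails if it takes over 96 s, if anything falls off the work surface, if the arm or the gripper's body presses on something with over 40 N, if the wrist force passes 120 N, or if a joint passes its speed limit or range.

## Working session

There is one attempt and no reset: what is moved stays moved. The work goes in short steps, Python scripts to look and compute and a tool call to move; the robot and the scene stay as the last step left them, time stands still between calls to the robot, and variables do not carry over. Pictures are saved under pics/ and viewed, at most 14 in all, crops included, and the job is handed in when it is done.

Besides the shell and the picture viewer there is one more tool, called after "Request:" by a JSON object that holds its "api" and its "payload". servo_tool: Moves the arm, as the interface text tells. Its arguments: {"type":"object","properties":{"moves":{"type":"array"}},"required":["moves"]}

```bash
mkdir -p pics; python3 - <<'E'
from cell import *
import cv2,numpy as np
for n in("scene","top"):
    p,d=read_camera(n); cv2.imwrite(f"pics/{n}0.png",p); np.save(f"/tmp/{n}d.npy",d)
    c=get_calibration(n); print(n,c)
print(state())
E
```

```text
scene {'K': array([[508.73116414,   0.        , 324.6399373 ],
       [  0.        , 508.73116414, 231.92006036],
       [  0.        ,   0.        ,   1.        ]]), 'k1': -0.012944043822313137, 'R': array([[ 0.32228817,  0.94650861, -0.01586806],
       [ 0.61843475, -0.22321012, -0.75346911],
       [-0.71670691,  0.23302082, -0.65729179]]), 't': array([-188.41676773, -287.68301764, 1474.6304424 ])}
top {'K': array([[474.33034441,   0.        , 323.03447003],
       [  0.        , 474.33034441, 240.36972778],
       [  0.        ,   0.        ,   1.        ]]), 'k1': 0.03339245890946269, 'R': array([[-0.00552999, -0.99951668,  0.03059134],
       [-0.99716868,  0.00321761, -0.07512839],
       [ 0.07499365, -0.03092018, -0.99670452]]), 't': array([-11.79614774, 552.90629358, 842.52599505])}
{'t': 0.1, 'joints': array([ 1.15838252e+00,  4.91492233e-01,  1.55937670e+00,  1.11650342e-05,
        1.09169935e+00, -1.05609913e-01]), 'qvel': array([ 0.00022499, -0.00169898, -0.00175162,  0.00058077, -0.00110293,
        0.00015352]), 'tau': array([ 1.96994348e-03, -6.13629270e+01, -2.58608419e+01,  6.93872804e-02,
        4.70431626e-02, -8.06372782e-05]), 'eef_pos': array([188.65591617, 595.62845989, 214.12862903]), 'tcp_rot': array([-3.14062350e+00, -1.12692442e-04,  2.83478355e+00]), 'ft_force': array([-0.15849019, -0.55511474,  0.1765478 ]), 'moment': array([ 0.01190887, -0.03548523, -0.01143765]), 'grip_force': 0.0, 'opening': 0.9961656119187506}
```

View pics/top0.png

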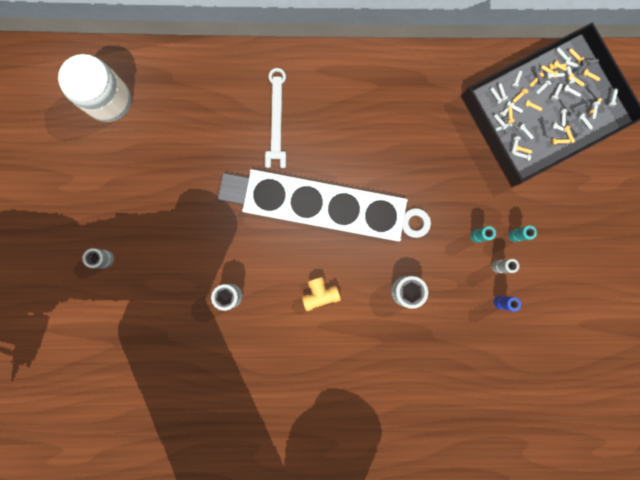

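View pics/scene0.png

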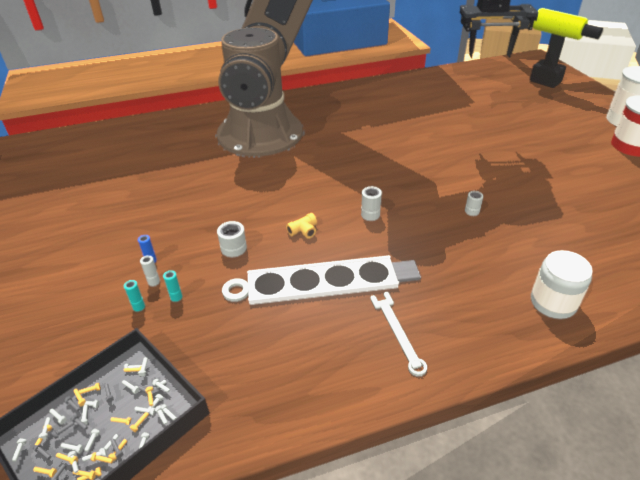

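Top view: the eye is at (417,222), so pad_a is the narrow end. Pads are at (381,216), (344,209), (306,202) and (269,195). The sockets are a (506,266), b (98,258), c (227,297) and d (411,292), and the tee is at (321,295). The look-alikes are at (484,235), (524,233) and (508,303), close around socket a. The scene view agrees.

```bash
cat > h.py <<'E'
from cell import *
import cv2,numpy as np
def rays(n,uv):
    c=get_calibration(n);K=c["K"];p=(np.float64(uv)-K[:2,2])/K[0,0]
    q=p.copy()
    for _ in range(8): q=p/(1+c["k1"]*(q**2).sum(-1,keepdims=True))
    d=np.concatenate([q,np.ones(q.shape[:-1]+(1,))],-1)
    return -c["R"].T@c["t"], d@c["R"]   # origin, world dirs with unit camera depth
def onplane(n,uv,z):
    o,d=rays(n,uv); return (o+d*((z-o[2])/d[...,2])[...,None])[...,:2]
def cloud(n,dep):
    u,v=np.meshgrid(np.arange(640),np.arange(480)); o,d=rays(n,np.stack([u,v],-1))
    return o+d*dep[...,None]
def pix(n,X):
    c=get_calibration(n); p=c["R"]@np.float64(X)+c["t"]; q=p[:2]/p[2]; q=q*(1+c["k1"]*(q@q))
    return q*c["K"][0,0]+c["K"][:2,2]
def rim(n,dep,xy,h,r,tol=5,z0=0):
    P=cloud(n,dep); u0=pix(n,[*xy,h]); v,u=np.indices(dep.shape)
    near=(np.hypot(P[...,0]-xy[0],P[...,1]-xy[1])<r+12)&(dep>0)
    m=near&(abs(P[...,2]-h)<tol)
    pts=onplane(n,np.argwhere(m)[:,::-1],h).astype(np.float32)
    c,R=cv2.minEnclosingCircle(pts); return np.array(c),R,m.sum(),P[...,2][m].mean()
E
python3 - <<'E'
from h import *
D={n:np.load(f"/tmp/{n}d.npy") for n in("scene","top")}
P=cloud("top",D["top"])
for uv in [(300,400),(321,292),(316,282),(335,297)]: print(uv,P[uv[1],uv[0]].round(1))
for s,uv,h,r in[("a",(506,266),64,12),("b",(96,258),48,17),("c",(226,296),66,22),("d",(411,291),54,28),("teal1",(486,234),64,12),("teal2",(526,232),64,12),("blue",(511,304),64,12)]:
    xy=onplane("top",np.array(uv),h)
    for n in D:
        try: c,R,k,z=rim(n,D[n],xy,h,r); print(s,n,xy.round(),c.round(1),round(R,1),k,round(z,1))
        except Exception as e: print(s,n,e)
for n in D:
    im=cv2.imread(f"pics/{n}0.png"); m=(im.max(2)<75).astype(np.uint8)
    for c in cv2.findContours(m,0,1)[0]:
        A=cv2.contourArea(c)
        if 300<A<1500:
            w=onplane(n,c[:,0,:],14).astype(np.float32); ce,R=cv2.minEnclosingCircle(w); mo=cv2.moments(w.reshape(-1,1,2))
            print(n,"pad",np.round([mo['m10']/mo['m00'],mo['m01']/mo['m00']],1),np.round(ce,1),round(R,1))
print("eye",onplane("top",np.array([417,222]),10), onplane("scene",np.array([236,290]),10))
E
```

```text
(300, 400) [265.5  28.4   2.2]
(321, 292) [459.6  -9.9  27.3]
(316, 282) [477.5  -1.   27.7]
(335, 297) [450.5 -34.9  26.5]
a scene [ 504. -330.] [ 509.1 -339. ] 14.5 89 63.3
a top [ 504. -330.] [ 505.2 -338.7] 13.1 117 63.8
b scene [522. 378.] [528.4 381.9] 19.9 101 46.7
b top [522. 378.] [521.7 383.2] 18.2 234 47.6
c scene [455. 152.] [459.5 156.6] 25.5 158 65.4
c top [455. 152.] [453.8 155.8] 22.0 336 66.2
d scene [ 461. -166.] [ 464.4 -168.3] 30.9 297 53.8
d top [ 461. -166.] [ 459.9 -167.3] 28.1 513 54.2
teal1 scene [ 560. -297.] [ 566.2 -302.8] 14.6 100 63.5
teal1 top [ 560. -297.] [ 561.9 -299.4] 12.9 109 63.8
teal2 scene [ 563. -367.] [ 566.8 -371.2] 14.0 93 63.5
teal2 top [ 563. -367.] [ 562.1 -372.5] 12.4 121 63.5
blue scene [ 439. -336.] [ 442.7 -341.4] 14.3 82 63.3
blue top [ 439. -336.] [ 439.5 -340.6] 12.4 119 63.8
scene pad [-304.   19.] [-306.7   20.1] 170.4
scene pad [ -94.3 1069.2] [-127.3 1101. ] 247.9
scene pad [-583.3 1176. ] [-503.  1095.2] 346.3
scene pad [-1002.3   328.8] [-980.   318.7] 169.5
eye [ 587.33793389 -189.4099081 ] [ 594.29263562 -187.04384438]
```

```bash
python3 - <<'E'
from h import *
L=[]
for n,box in(("top",(180,240,240,420)),("scene",(250,305,240,400))):
    im=cv2.imread(f"pics/{n}0.png"); r0,r1,c0,c1=box
    m=np.zeros(im.shape[:2],np.uint8); m[r0:r1,c0:c1]=(im.max(2)[r0:r1,c0:c1]<70)
    for c in cv2.findContours(m,0,1)[0]:
        A=cv2.contourArea(c)
        if A>150:
            w=onplane(n,c[:,0,:],14).astype(np.float32); ce,ax,an=cv2.fitEllipse(w); print(n,A,np.round(ce,1),np.round(ax,1))
            if n=="top":L.append(ce)
L=np.array(sorted(L,key=lambda p:p[1])); print(L)
v=L[-1]-L[0]; print(np.degrees(np.arctan2(v[1],v[0])),np.linalg.norm(v)/3)
E
```

```text
[]Traceback (most recent call last):
  File "<stdin>", line 12, in <module>
IndexError: index -1 is out of bounds for axis 0 with size 0
```

```bash
python3 - <<'E'
from h import *
L=[]
im=cv2.imread("pics/top0.png"); print(im[195,269],im[209,344])
for n,box in(("top",(165,245,240,410)),("scene",(250,305,245,400))):
    im=cv2.imread(f"pics/{n}0.png"); r0,r1,c0,c1=box
    g=im.max(2); sat=g.astype(int)-im.min(2)
    m=np.zeros(g.shape,np.uint8); m[r0:r1,c0:c1]=((g<90)&(sat<25))[r0:r1,c0:c1]
    for c in cv2.findContours(m,cv2.RETR_LIST,1)[0]:
        A=cv2.contourArea(c)
        if A>150:
            w=onplane(n,c[:,0,:],14).astype(np.float32); ce,ax,an=cv2.fitEllipse(w); print(n,A,np.round(ce,1),np.round(ax,1))
            if n=="top":L.append(ce)
L=np.array(sorted(L,key=lambda p:p[1]));
v=L[-1]-L[0]; print(np.degrees(np.arctan2(v[1],v[0])),np.linalg.norm(v)/3)
E
```

```text
[82 83 85] [86 88 90]
top 621.5 [ 599.3 -121.7] [51.5 53.2]
top 253.5 [613.3 -56.1] [44.  46.9]
top 633.0 [638.9  85.1] [52.2 52.8]
79.14251229213559 70.17904002241623
```

```bash
python3 - <<'E'
from h import *
for n,box in(("top",(165,245,240,410)),("scene",(250,305,245,400))):
  for th in (110,140):
    L=[]
    im=cv2.imread(f"pics/{n}0.png"); r0,r1,c0,c1=box
    g=im.max(2); sat=g.astype(int)-im.min(2)
    m=np.zeros(g.shape,np.uint8); m[r0:r1,c0:c1]=((g<th)&(sat<25))[r0:r1,c0:c1]
    for c in cv2.findContours(m,cv2.RETR_EXTERNAL,1)[0]:
        if cv2.contourArea(c)>150:
            w=onplane(n,c[:,0,:],14).astype(np.float32); ce,ax,an=cv2.fitEllipse(w); print(n,th,np.round(ce,1),np.round(ax,1))
D=np.load("/tmp/topd.npy");P=cloud("top",D);print(P[195,269],P[216,381])
E
```

```text
top 110 [ 599.1 -121.1] [54.5 54.8]
top 110 [612.3 -52.6] [54.2 54.7]
top 110 [625.5  16.1] [54.  54.6]
top 110 [638.6  84.9] [54.6 54.8]
top 140 [ 599.  -121.2] [55.4 56.5]
top 140 [612.1 -52.5] [55.  56.5]
top 140 [625.4  16.3] [55.6 55.9]
top 140 [638.7  84.7] [55.9 56. ]
scene 110 [ 602.3 -121.7] [52.  54.1]
scene 110 [615.7 -53. ] [51.6 53.6]
scene 110 [629.3  15.5] [50.6 53.2]
scene 110 [642.4  84.2] [51.3 54.3]
scene 140 [ 601.7 -121.6] [54.5 55.9]
scene 140 [615.1 -52.9] [54.4 55.8]
scene 140 [628.7  15.8] [53.7 55.8]
scene 140 [641.8  84.4] [54.1 55.8]
[637.20475937  84.49495627  15.39662305] [ 598.08320411 -121.73063079   14.90253956]
```

Row runs at 79.1°, so I use one closing angle of −10.9° throughout (yaw 79.1°, a turn of −83.3° = −0.463). I go to b first.

Request:
{"api": "servo_tool", "payload": {"moves": [0.833,-0.532,-0.16,-0.463,1,0.833,-0.532,-0.16,-0.463,1,0.833,-0.532,-0.16,-0.463,1,0.833,-0.532,-0.16,-0.463,1,0.833,-0.532,-0.16,-0.463,1,0.833,-0.532,-0.16,-0.463,1,0.833,-0.532,-0.16,-0.463,1,0.833,-0.532,-0.16,-0.463,1,0.833,-0.532,-0.16,-0.463,1,0.833,-0.532,-0.16,-0.463,1,0.833,-0.532,-0.16,-0.463,1,0.833,-0.532,-0.16,-0.463,1]}}

```text
t: 1.1
eef_pos: [523.2, 381.5, 149.6]
tcp_rot: [-3.141, 0.001, 1.371]
ft_force: [-0.4, -0.3, 0.8]
opening: 0.999
grip_force: 0.0
```

Request:
{"api": "servo_tool", "payload": {"moves": [0.003,0,-0.1,0,1,0.003,0,-0.2,0,1,0.003,0,-0.28,0,1,0.003,0,-0.32,0,1,0.003,0,-0.34,0,1,0.003,0,-0.34,0,1,0.003,0,-0.34,0,0,0.003,0,-0.34,0,0,0.003,0,-0.34,0,0,0.003,0,-0.34,0,0,0.003,0,-0.34,0,0,0.003,0,-0.34,0,0]}}

```text
t: 2.1
eef_pos: [523.3, 383.2, 15.2]
tcp_rot: [3.141, -0.0, 1.38]
ft_force: [-0.6, -0.2, 0.5]
opening: 0.64
grip_force: 0.0
```

Request:
{"api": "servo_tool", "payload": {"moves": [0,0,0,0,0,0,0,0,0,0,0,0,0,0,0,0,0,0,0,0,0,0,0,0,0,0,0,0,0,0,0,0,0,0,0,0,0,0,0,0,0,0,0,0,0,0,0,0,0,0]}}

```text
t: 2.93
eef_pos: [523.2, 383.0, 14.7]
tcp_rot: [3.141, -0.0, 1.38]
ft_force: [1.5, 0.3, 0.6]
opening: 0.357
grip_force: 30.0
```

Request:
{"api": "servo_tool", "payload": {"moves": [0,0,0.08,0,0,0,0,0.17,0,0,0,0,0.25,0,0,0.03,-0.1,0.25,0,0,0.05,-0.2,0.25,0,0,0.08,-0.3,0.25,0,0,0.1,-0.4,0.25,0,0,0.13,-0.5,0.25,0,0,0.15,-0.6,0.25,0,0,0.18,-0.7,0.25,0,0,0.2,-0.8,0.25,0,0,0.22,-0.9,0.25,0,0]}}

```text
t: 3.93
eef_pos: [611.1, 21.0, 114.5]
tcp_rot: [-3.141, -0.0, 1.38]
ft_force: [0.6, -0.3, -1.5]
opening: 0.354
grip_force: 30.0
```

Request:
{"api": "servo_tool", "payload": {"moves": [0.003,-0.1,0,0,0,0.006,-0.17,0,0,0,0.006,-0.189,0,0,0,0.006,-0.189,-0.08,0,0,0.006,-0.189,-0.15,0,0,0.006,-0.189,-0.19,0,0,0.006,-0.189,-0.204,0,0,0.006,-0.189,-0.21,0,0,0.006,-0.189,-0.213,0,0,0.006,-0.189,-0.214,0,0,0.006,-0.189,-0.214,0,0]}}

```text
t: 4.85
eef_pos: [614.0, -52.4, 30.1]
tcp_rot: [3.14, -0.0, 1.381]
ft_force: [0.6, 0.5, -1.9]
opening: 0.355
grip_force: 30.0
```

Request:
{"api": "servo_tool", "payload": {"moves": [0,0,-0.001,0,0,0,0,-0.001,0,0,0,0,-0.001,0,0,0,0,-0.001,0,0.6,0,0,-0.001,0,0.6,0,0,-0.001,0,0.7,0,0,-0.001,0,0.7,0,0,-0.001,0,0.7,0,0,-0.001,0,0.7]}}

```text
t: 5.6
eef_pos: [613.6, -52.6, 28.7]
tcp_rot: [3.141, 0.0, 1.38]
ft_force: [-0.1, -0.6, -0.6]
opening: 0.684
grip_force: 0.0
```

Request:
{"api": "servo_tool", "payload": {"moves": [0,0,0.06,0,0.7,0,0,0.15,0,0.7,0,0,0.25,0,0.9,-0.06,0.07,0.25,0,0.9,-0.12,0.15,0.25,0,0.9,-0.18,0.23,0.25,0,0.9,-0.24,0.31,0.25,0,0.9,-0.3,0.39,0.25,0,0.9,-0.35,0.46,0.25,0,0.9,-0.396,0.521,0.25,0,0.9,-0.396,0.521,0.25,0,0.9,-0.396,0.521,0.25,0,0.9]}}

```text
t: 6.6
eef_pos: [454.6, 156.9, 128.9]
tcp_rot: [3.141, -0.0, 1.383]
ft_force: [-0.1, -0.7, 0.1]
opening: 0.898
grip_force: 0.0
```

```bash
python3 - <<'E'
from h import *
p,d=read_camera("top"); cv2.imwrite("pics/top1.png",p)
print(state()["eef_pos"],rim("top",d,(613.5,-52.7),62,17)); print(rim("top",d,(454,156),66,22))
E
```

```text
[455.36013478 156.1171828  128.90436127] (array([611.00457764, -52.40830994]), 17.04572105407715, np.int64(190), np.float64(61.835965243327465))
(array([456.95721436, 140.63163757]), 13.968300819396973, np.int64(57), np.float64(65.90491807498299))
```

View pics/top1.png

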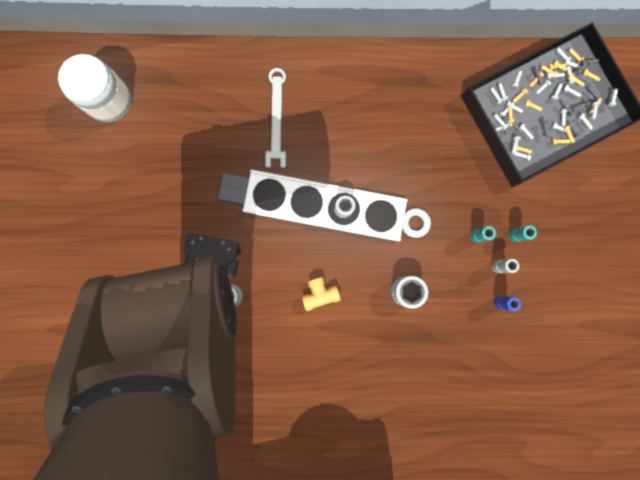

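b stands centred on pad_b at (344,208), about 1 mm off. Socket c is at (236,296), partly under the hand. Next I grip c.

Request:
{"api": "servo_tool", "payload": {"moves": [0,0,-0.1,0,0.9,0,0,-0.19,0,0.9,0,0,-0.24,0,0.9,0,0,-0.265,0,0.9,0,0,-0.272,0,0.9,0,0,-0.272,0,0.9,0,0,-0.272,0,0,0,0,-0.272,0,0,0,0,-0.272,0,0,0,0,-0.272,0,0,0,0,-0.272,0,0,0,0,-0.272,0,0]}}

```text
t: 7.65
eef_pos: [455.2, 155.9, 20.2]
tcp_rot: [3.141, -0.0, 1.38]
ft_force: [-0.1, 1.4, -0.6]
opening: 0.532
grip_force: 0.0
```

Request:
{"api": "servo_tool", "payload": {"moves": [0,0,0,0,0,0,0,0,0,0,0,0,0,0,0,0,0,0,0,0,0,0,0,0,0,0,0,0,0,0,0,0,0,0,0]}}

```text
t: 8.23
eef_pos: [455.3, 155.9, 20.0]
tcp_rot: [3.141, -0.0, 1.38]
ft_force: [0.0, 0.3, 5.0]
opening: 0.461
grip_force: 30.0
```

Request:
{"api": "servo_tool", "payload": {"moves": [0,0,0.08,0,0,0,0,0.16,0,0,0,0,0.2,0,0,0.06,-0.05,0.2,0,0,0.12,-0.1,0.2,0,0,0.18,-0.15,0.2,0,0,0.25,-0.2,0.2,0,0,0.31,-0.25,0.2,0,0,0.37,-0.3,0.2,0,0,0.41,-0.335,0.2,0,0,0.43,-0.349,0.2,0,0,0.43,-0.349,0.2,0,0]}}

```text
t: 9.23
eef_pos: [627.7, 15.0, 98.8]
tcp_rot: [-3.141, 0.0, 1.379]
ft_force: [-0.8, -0.0, -3.5]
opening: 0.459
grip_force: 30.0
```

Request:
{"api": "servo_tool", "payload": {"moves": [0,0,-0.06,0,0,0,0,-0.12,0,0,0,0,-0.15,0,0,0,0,-0.16,0,0,0,0,-0.163,0,0,0,0,-0.164,0,0,0,0,-0.164,0,0,0,0,-0.165,0,0,0,0,-0.165,0,0.6,0,0,-0.165,0,0.6,0,0,-0.165,0,0.7,0,0,-0.165,0,0.7]}}

```text
t: 10.23
eef_pos: [627.4, 16.2, 34.3]
tcp_rot: [3.141, -0.0, 1.38]
ft_force: [-0.4, -0.8, 0.4]
opening: 0.672
grip_force: 0.0
```

Request:
{"api": "servo_tool", "payload": {"moves": [0,0,0.05,0,0.75,0,0,0.14,0,0.8,0,0,0.22,0,1,-0.06,-0.07,0.22,0,1,-0.12,-0.14,0.22,0,1,-0.18,-0.21,0.22,0,1,-0.24,-0.28,0.22,0,1,-0.31,-0.35,0.22,0,1,-0.37,-0.41,0.22,0,1,-0.413,-0.459,0.22,0,1,-0.413,-0.459,0.22,0,1,-0.413,-0.459,0.22,0,1]}}

```text
t: 11.23
eef_pos: [461.6, -168.3, 122.3]
tcp_rot: [3.141, 0.0, 1.378]
ft_force: [0.6, 0.0, 0.6]
opening: 1.001
grip_force: 0.0
```

```bash
python3 - <<'E'
from h import *
p,d=read_camera("top"); 
print(state()["eef_pos"],state()["opening"],rim("top",d,(613.5,-52.7),62,17),rim("top",d,(625.5,16.2),80,22))
E
```

```text
[ 462.19506286 -167.68602258  122.20642392] 0.9984977247256754 (array([611.01916504, -52.28024292]), 17.067012786865234, np.int64(186), np.float64(62.03039924214128)) (array([624.85217285,  15.55167961]), 21.949134826660156, np.int64(327), np.float64(79.91859956192462))
```

Request:
{"api": "servo_tool", "payload": {"moves": [0,0,-0.09,0,1,0,0,-0.17,0,1,0,0,-0.23,0,1,0,0,-0.255,0,1,0,0,-0.26,0,1,0,0,-0.26,0,1,0,0,-0.26,0,0,0,0,-0.26,0,0,0,0,-0.26,0,0,0,0,-0.26,0,0,0,0,-0.26,0,0,0,0,-0.26,0,0]}}

```text
t: 12.28
eef_pos: [462.1, -167.5, 18.2]
tcp_rot: [3.141, 0.0, 1.38]
ft_force: [-0.2, 0.1, -0.3]
opening: 0.634
grip_force: 0.0
```

Request:
{"api": "servo_tool", "payload": {"moves": [0,0,0,0,0,0,0,0,0,0,0,0,0,0,0,0,0,0,0,0,0,0,0,0,0,0,0,0,0,0]}}

```text
t: 12.78
eef_pos: [462.0, -167.4, 18.1]
tcp_rot: [3.141, 0.0, 1.38]
ft_force: [-0.1, 0.6, 5.2]
opening: 0.585
grip_force: 30.0
```

Request:
{"api": "servo_tool", "payload": {"moves": [0,0,0.06,0,0,0,0,0.14,0,0,0,0,0.22,0,0,0,0,0.26,0,0,0.05,0.07,0.26,0,0,0.11,0.15,0.26,0,0,0.17,0.23,0.26,0,0,0.22,0.31,0.26,0,0,0.28,0.39,0.26,0,0,0.34,0.47,0.26,0,0,0.39,0.55,0.26,0,0,0.43,0.6,0.26,0,0]}}

```text
t: 13.78
eef_pos: [634.5, 75.8, 120.8]
tcp_rot: [-3.14, -0.0, 1.382]
ft_force: [0.0, -0.2, -5.2]
opening: 0.587
grip_force: 30.0
```

Request:
{"api": "servo_tool", "payload": {"moves": [0.017,0.031,0,0,0,0.017,0.031,0,0,0,0.017,0.031,0,0,0,0.017,0.031,-0.08,0,0,0.017,0.031,-0.15,0,0,0.017,0.031,-0.2,0,0,0.017,0.031,-0.217,0,0,0.017,0.031,-0.222,0,0,0.017,0.031,-0.223,0,0,0.017,0.031,-0.224,0,0,0.017,0.031,-0.225,0,0,0.017,0.031,-0.225,0,0]}}

```text
t: 14.78
eef_pos: [641.0, 84.9, 32.6]
tcp_rot: [3.14, -0.0, 1.38]
ft_force: [0.7, -0.3, -4.8]
opening: 0.585
grip_force: 30.0
```

Request:
{"api": "servo_tool", "payload": {"moves": [0,0,0,0,0.75,0,0,0,0,0.75,0,0,0,0,0.75,0,0,0,0,0.8,0,0,0,0,0.8,0,0,0.05,0,0.8,0,0,0.14,0,0.8,0,0,0.22,0,0.8,0,0,0.22,0,0.8]}}

```text
t: 15.53
eef_pos: [643.2, 85.3, 126.1]
tcp_rot: [3.133, -0.002, 1.38]
ft_force: [0.6, 0.1, -0.6]
opening: 0.798
grip_force: 0.0
```

Request:
{"api": "servo_tool", "payload": {"moves": [-0.03,-0.09,0,0,0.6,-0.06,-0.18,0,0,0.55,-0.09,-0.27,0,0,0.55,-0.12,-0.36,0,0,0.55,-0.15,-0.45,0,0,0.55,-0.18,-0.54,0,0,0.55,-0.21,-0.63,0,0,0.55,-0.24,-0.72,0,0,0.55,-0.27,-0.81,0,0,0.55,-0.3,-0.9,0,0,0.55,-0.32,-0.98,0,0,0.55,-0.336,-1,0,0,0.55]}}

```text
t: 16.53
eef_pos: [505.5, -319.2, 119.7]
tcp_rot: [3.14, 0.001, 1.377]
ft_force: [-0.1, -0.2, -0.3]
opening: 0.551
grip_force: 0.0
```

Request:
{"api": "servo_tool", "payload": {"moves": [0,-0.059,0,0,0.55,0,-0.059,0,0,0.55,0,-0.059,0,0,0.55,0,-0.059,0,0,0.55,0,-0.059,0,0,0.55]}}

```text
t: 16.95
eef_pos: [506.5, -337.4, 119.8]
tcp_rot: [-3.141, -0.0, 1.381]
ft_force: [-0.3, 0.3, 0.2]
opening: 0.553
grip_force: 0.0
```

```bash
python3 - <<'E'
from h import *
p,d=read_camera("top"); cv2.imwrite("pics/top2.png",p); q,e=read_camera("scene")
cv2.imwrite("pics/scene2.png",cv2.resize(q[170:340,60:300],None,fx=3,fy=3))
print(state()["eef_pos"],state()["opening"],rim("top",d,(613.5,-52.7),62,17),rim("top",d,(625.5,16.2),80,22),rim("top",d,(638.7,84.8),68,28))
E
```

```text
[ 506.60374026 -337.60261099  119.91163456] 0.5502848762632537 (array([611.01916504, -52.28024292]), 17.067012786865234, np.int64(190), np.float64(61.692522924636684)) (array([624.89422607,  15.57074642]), 21.906490325927734, np.int64(328), np.float64(79.90075786553277)) (array([637.96856689,  84.71353912]), 28.698776245117188, np.int64(524), np.float64(67.83275903570787))
```

View pics/scene2.png

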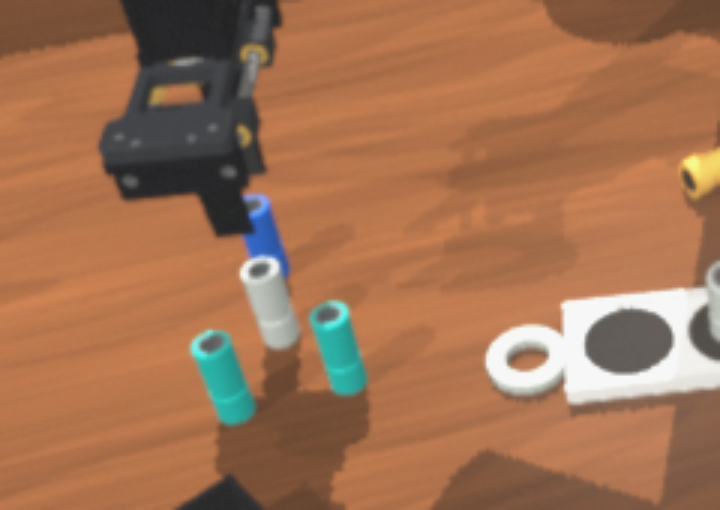

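The crop shows grey socket a at (270,300), upright under the hand. It stands between the two teal ones at (220,375) and (338,345) and the blue one at (262,235). The three placed sockets are within about 1 mm of their pads. Next I descend on a.

Request:
{"api": "servo_tool", "payload": {"moves": [0,0,-0.07,0,0.55,0,0,-0.14,0,0.55,0,0,-0.2,0,0.55,0,0,-0.235,0,0.55,0,0,-0.245,0,0.55,0,0,-0.245,0,0.55,0,0,-0.245,0,0,0,0,-0.245,0,0,0,0,-0.245,0,0,0,0,-0.245,0,0,0,0,-0.245,0,0,0,0,-0.245,0,0]}}

```text
t: 18.05
eef_pos: [506.6, -338.8, 22.5]
tcp_rot: [3.141, 0.001, 1.38]
ft_force: [-0.2, 0.1, 5.5]
opening: 0.25
grip_force: 30.0
```

Request:
{"api": "servo_tool", "payload": {"moves": [0,0,0,0,0,0,0,0,0,0,0,0,0,0,0,0,0,0,0,0,0,0,0,0,0]}}

```text
t: 18.47
eef_pos: [506.6, -338.8, 22.5]
tcp_rot: [3.141, 0.001, 1.38]
ft_force: [-0.6, 0.1, 6.3]
opening: 0.245
grip_force: 30.0
```

Request:
{"api": "servo_tool", "payload": {"moves": [0,0,0.06,0,0,0,0,0.15,0,0,0,0,0.24,0,0,0,0,0.25,0,0,0.04,0.09,0.25,0,0,0.08,0.18,0.25,0,0,0.12,0.27,0.25,0,0,0.16,0.36,0.25,0,0,0.2,0.45,0.25,0,0,0.225,0.52,0.25,0,0,0.236,0.544,0.25,0,0,0.236,0.544,0.25,0,0]}}

```text
t: 19.47
eef_pos: [601.2, -118.6, 121.3]
tcp_rot: [-3.141, -0.0, 1.383]
ft_force: [-0.7, -0.5, -2.0]
opening: 0.248
grip_force: 30.0
```

Request:
{"api": "servo_tool", "payload": {"moves": [0,0,0,0,0,0,0,-0.08,0,0,0,0,-0.15,0,0,0,0,-0.195,0,0,0,0,-0.208,0,0,0,0,-0.212,0,0,0,0,-0.214,0,0,0,0,-0.215,0,0,0,0,-0.215,0,0,0,0,-0.215,0,0.4,0,0,-0.215,0,0.5,0,0,-0.215,0,0.5]}}

```text
t: 20.47
eef_pos: [600.9, -121.0, 36.2]
tcp_rot: [3.141, 0.0, 1.38]
ft_force: [0.1, -1.1, -0.0]
opening: 0.402
grip_force: 0.0
```

Request:
{"api": "servo_tool", "payload": {"moves": [0,0,0,0,0.5,0,0,0,0,0.5,0,0,0.05,0,0.5,0,0,0.14,0,0.5,0,0,0.24,0,0.5,-0.1,0,0.3,0,0.5,-0.2,0,0.3,0,0.5,-0.3,0,0.3,0,0.5,-0.4,0,0.3,0,0.5,-0.4,0,0.3,0,0.5]}}

```text
t: 21.3
eef_pos: [434.0, -119.4, 155.8]
tcp_rot: [-3.137, -0.001, 1.38]
ft_force: [2.2, 0.5, 0.0]
opening: 0.496
grip_force: 0.0
```

```bash
python3 - <<'E'
from h import *
p,d=read_camera("top"); cv2.imwrite("pics/top3.png",p)
for x,h,r in(((599.1,-121.2),78,12),((612.2,-52.5),62,17),((625.4,16.2),80,22),((638.7,84.8),68,28)): c,R,k,z=rim("top",d,x,h,r);print(c-x,R,z)
E
```

```text
[-1.2072998  -2.17628937] 12.177666664123535 77.73800889028425
[-1.18083496  0.21975708] 17.067012786865234 61.9838408645065
[-0.54782715 -0.64832039] 21.949134826660156 79.8490418372732
[-0.69108887 -0.09795074] 28.701799392700195 67.82484526107463
```

View pics/top3.png

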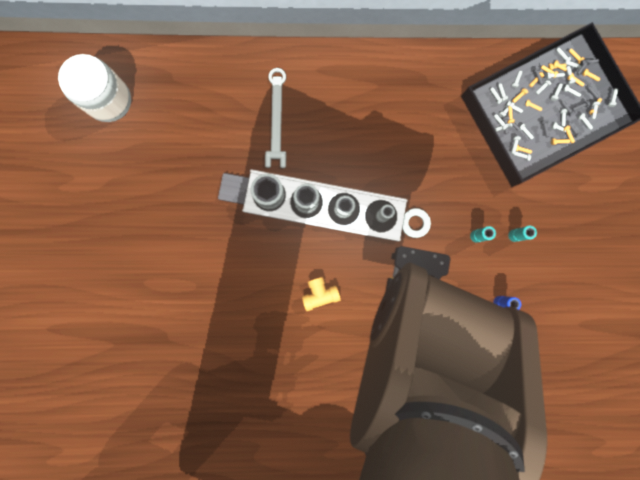

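All four sockets stand on their pads, widening from the eye at (417,222) toward the cap. Each is within 3 mm of its pad's centre, and the tee at (321,295) hasn't moved.

```bash
python3 -c "
from cell import *
print(job_done())"
```

```text
the job is handed in; nothing more can be done
None
```

The job is handed in: all four sockets stand upright on the rail in width order, narrowest next to the eye, each within about 3 mm of its pad's centre by the top camera, and the brass fitting was not touched.

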